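# Scan the code label behind the wire guard

### The job

Lift the hand scanner out of its cradle by its yellow head, lay it down flat on the bench, let go and take it again by its black grip. Then reach its nose in under the wire guard of the green drive unit and hold it still for two seconds, level and square to the middle of the white bar-code label with the window 3 to 4 cm from it, without hitting the unit, its guard or the label. Finally lay the scanner flat, button up, on the middle of the orange folder and let go, leaving the jar and the spray can where they stand.

Things in the scene. Friction and masses are not known exactly. Their poses are not given: they have to be found in the camera images.
- scanner_center (a point): Centre of the loose hand scanner, a bar 180 long, 36 high, 0.16 kg, flat underneath (point 18 above its underside). x axis: the beam, towards the window end; z up (button side). Yellow head from x = +31 to +90, 42 wide; black ribbed grip from x = -90 to +31, 32 wide. At the start it lies level in the cradle, grip between the cheeks, and lifts straight up. Lengths in mm.
- scanner_window (a point): Middle of the scanner's window, 90 mm ahead of its centre on the front end face; axes as the scanner's, x is the beam, pointing out.
- label_center (a point): Middle of the face of the white bar-code label, 56 mm wide, 36 mm high, on the front of a yellow block as wide and high that stands 22 mm out from the upright front face of the drive unit (the block's yellow top shows from above); its place on that face varies. x axis level, pointing into the unit (a scanner square to the label has its x axis the same way), y along its width, z up.
- cradle: Grey cradle fixed to the bench. Origin: on the bench under the scanner's starting centre, x as the scanner's. Floor 14 mm high; cheeks beside the grip from x = -93 to +27 mm, 54 mm high, 58 mm over their outsides, and an end wall as high at x = -99 mm leave only the yellow head free for fingers; beyond x = +35 mm there is nothing under the head.
- machine: Green drive unit, grey motor on top, 205 mm high, fixed. Origin: on the bench under the middle of its wire guard's front edge; x points into the unit, whose 170 mm wide front face is at x = +120 mm (label at +98 mm). The guard has posts at x = 0, y = +-110 mm, a roof 135 mm high and a front wire 105 mm high, open below. A hand on the scanner's head will not go in under it; one on the rear of the grip stays outside.
- folder: Orange folder with paper, 165 mm (x) by 235 mm (y), 5 mm thick, fixed flat on the bench. Origin: under its middle, on the bench.
- jar: Loose jar, 56 mm in diameter, 90 mm high, a bystander. Origin: middle of its underside.
- spray_can: Loose spray can, 67 mm in diameter, 189 mm high, a bystander. Origin: middle of its underside.
Mind the look-alikes: they are no part of the job. Leave any brown look-alike of the part that bears scanner_center alone.

How it is judged:
By the outcome, as a careful person would: the job done as asked, in the order asked, and still so for the second after the job is handed in, with the robot touching nothing.
It also fails if it takes over 72 s, if anything falls off the work surface, if the arm or the gripper's body presses on something with over 40 N, if the wrist force passes 120 N, or if a joint passes its speed limit or range.

### The arm

A 6-joint arm with a two-finger parallel gripper is mounted at the origin on a cart in front of the work surface, level with it; the furniture and walls round the work are solid. World frame = base frame: x ahead of the robot, y to its left, z up, the work surface at z = 0. Lengths are in mm, angles in rad, forces in N, time in s.
With the tool pointing down it reaches from about 300 to 775 mm from the base axis. Payload 14.6 kg.
Tool frame: the origin (TCP) lies between the finger pads; the fingertips stand 25 mm ahead of it and the grasp point (between the pads) lies 6 mm ahead of it; z points along the fingers, y is the line along which they close (so a half turn about z gives the same grasp; the last joint's range is limited). The gripper opens to 94 mm and grips with 3 to 60 N. Pads are 16 mm wide; open, the fingers measure 119 mm over their backs; the gripper's body (75 mm by 177 mm) begins 78 mm behind the grasp point.
Start: joints at [1.117, 0.3, 1.521, -0, 1.321, -0.067], TCP at [207.471, 509.358, 230.446] pointing down, gripper open.
Joint ranges: [-3.03, 3.03], [-0.79, 2.21], [0.23, 2.52], [-1.04, 4.18], [0, 3.07], [-2.55, 2.55]. Speed limits (rad/s): [2.22, 2.22, 2.57, 3.14, 3.14, 3.14].

### API

Orientations are given as [roll, pitch, yaw] about the fixed x, y, z axes, in that order (R = Rz(yaw) Ry(pitch) Rx(roll)).
In Python, from cell import manip gives the robot as it stands. The module is installed in compiled form; this text tells all that it offers.
- The arm moves only by the tool step_arm, never from a script. Its argument "series" is one flat list of numbers, 5 for each row, row after row: the shift along the world's x, y, z in mm, then the turn about the world's z in rad, then the closure, from 0 (fully open) to 1 (shut). In form: [dx, dy, dz, spin, jaw, dx, dy, dz, spin, jaw, ...]. A call has 1 to 20 rows; each row shifts and turns the commanded pose from where the row before left it; what a row does not reach is not made up. A row lasts 1/8 s, in which the tool goes at most 62.5 mm and 10.7 degrees, less where a joint would pass 70% of its speed; a pose out of reach is approached as far as the arm can. A call is refused whole if a number of a shift passes 62.5 or a number of a turn 0.188, either way. A call with a gripper value outside its range is refused whole. The fingers move at their own pace and stop on an object; "squeeze" is the grip in N (left out, the last holds). Time passes only in rows, so rows that do not move let the fingers close. It gives the time, the measured TCP pose, the force, the opening and the grip force at its end, in the units of the state.
- manip.read_state(): the state, without advancing time (a new reading comes with each control period).
- manip.camera(name): name is "side" or "top" or "wrist"; returns (picture, depth): 384x512x3 uint8, blue, green, red; 384x512 float32, mm along the optical axis (not along the pixel's ray), 0 where there is no reading.
- manip.camera_info(name): a dict with "fovy" (degrees; the focal length in pixels is half the picture's height over the tangent of half this angle, whatever the lens; pixels are square), "cx", "cy" (the principal point, pixels), "k1" (the pictures are not rectified: a ray, as slopes to the right and down, at radius r is drawn at 1 + k1 r^2 times it, then the intrinsics apply), "eye" and "orientation" of the camera in the world. Camera axes: x right, y down, z forward; pixel columns grow to the right and rows downward; lengths in mm; the calibration is good to about 2 mm. A picture is of the moment at which its call begins: read the wrist's pose just before it. camera_info takes no time and is no camera call; for the wrist camera it gives the pose at the moment of the call.
- manip.sign_off(): hands the job in; it is judged then, once.
The state is a dict: "clock": time; "joints": joint angles; "qd": joint speeds; "effort": joint torques, N m; "eef_pos": TCP position; "eef_rot": TCP orientation; "wrist_force": force on the tool from outside, world axes, zero at the start; "moment": the same for the moment, N m; "finger_gap": finger opening in mm; "finger_force": force on a finger pad.
Only numpy, scipy, OpenCV 4.12 (cv2) and the standard library are available. Lean on these libraries where they do the work, as an engineer would, in place of code of your own. Each camera call takes 0.05 s, during which the arm holds its last target. There are 200 camera calls.

## Working session

There is one attempt and no reset: what is moved stays moved. The work goes in short steps, Python scripts to look and compute and a tool call to move; the robot and the scene stay as the last step left them, time stands still between calls to the robot, and variables do not carry over. Pictures are saved under pics/ and viewed, at most 10 in all, crops included, and the job is handed in when it is done.

Besides the shell and the picture viewer there is one more tool, called after "Request:" as name(argument=value, ...) on one line, values as JSON. step_arm: Moves the arm, as the interface text tells. Its arguments: {"type":"object","properties":{"series":{"type":"array"},"squeeze":{"type":"number"}},"required":["series"]}

```bash
mkdir -p pics
cat > h.py <<'E'
import numpy as np, cv2
from cell import manip
from scipy.spatial.transform import Rotation as R
def cam(n):
    i=manip.camera_info(n); p,d=manip.camera(n); return i,p,d
def Rm(i):
    o=np.array(i["orientation"],float)
    return o if o.shape==(3,3) else R.from_euler('xyz',o).as_matrix()
def cloud(i,d):
    h,w=d.shape; f=h/2/np.tan(np.radians(i["fovy"])/2)
    K=np.array([[f,0,i["cx"]],[0,f,i["cy"]],[0,0,1]])
    u,v=np.meshgrid(np.arange(w),np.arange(h))
    q=np.stack([u,v],-1).reshape(-1,1,2).astype(np.float64)
    s=cv2.undistortPoints(q,K,np.array([i["k1"],0,0,0,0.])).reshape(h,w,2)
    P=np.dstack([s[...,0]*d,s[...,1]*d,d])
    return P@Rm(i).T+np.array(i["eye"])
def save(n,i,p,d):
    cv2.imwrite(f"pics/{n}.png",p); np.savez(f"pics/{n}.npz",X=cloud(i,d),p=p,d=d)
E
python3 - <<'E'
from h import *
for n in ("top","side"):
    i,p,d=cam(n); print(n,i); save(n+"0",i,p,d)
a,b=cv2.imread("pics/top0.png"),cv2.imread("pics/side0.png")
print(manip.read_state())
E
```

```text
top {'fovy': 47.200355490516515, 'cx': 255.12752410091312, 'cy': 189.41972225877328, 'k1': -0.07292919060134143, 'eye': array([ 425.59519094,  -36.87080709, 1384.6344804 ]), 'orientation': array([-3.01257425,  0.00629805, -1.54788252])}
side {'fovy': 44.96086251677073, 'cx': 260.54903613072304, 'cy': 186.5299770706205, 'k1': -0.07905169918922786, 'eye': array([ -206.30572161, -1160.46792075,  1047.19685852]), 'orientation': array([-2.17576549,  0.01294693, -0.64345319])}
{'clock': 0.1, 'joints': array([ 1.11739304e+00,  3.00417808e-01,  1.52150394e+00,  2.03986346e-05,
        1.32068715e+00, -6.65704114e-02]), 'qd': array([-6.83924891e-04, -1.23850585e-05, -1.16462959e-03, -8.33712971e-04,
       -1.23053562e-03, -9.57887336e-04]), 'effort': array([ 6.16641664e-04, -5.32649338e+01, -3.53279793e+01,  7.09325960e-02,
        2.34852458e-02, -4.61851059e-06]), 'eef_pos': array([207.38648592, 509.18571342, 229.94817857]), 'eef_rot': array([-3.14057997e+00, -8.73170052e-05,  2.75475468e+00]), 'wrist_force': array([-0.39625044, -0.55006953, -0.09554949]), 'moment': array([-0.01054344,  0.01793857,  0.00818086]), 'finger_force': 0.0, 'finger_gap': 93.43440259512252}
```

View pics/top0.png

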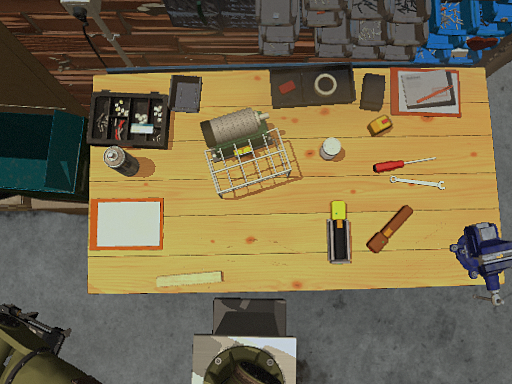

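View pics/side0.png

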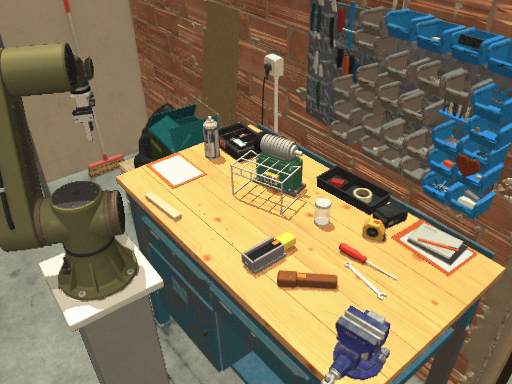

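Run:
```python
from h import *
z=np.load("pics/top0.npz"); X,p,d=z["X"],z["p"],z["d"]
def at(n,u,v): print(n,(u,v),X[v,u].round(0),p[v,u])
for n,u,v in [("head",339,210),("grip",340,235),("cradleL",329,245),("headtip",339,202),("bench",270,230),("block",241,152),("blk2",248,150),("folder c",127,223),("folder2",425,92),("jar",331,148),("can",117,155),("lookalike",390,229)]: at(n,u,v)
for u,v in [(91,200),(162,200),(91,247),(162,246),(392,70),(459,70),(394,114),(459,114)]: at("fold",u,v)
hsv=cv2.cvtColor(p,cv2.COLOR_BGR2HSV)
def crop(n,u0,u1,v0,v1,k):
    c=cv2.resize(p[v0:v1,u0:u1],None,fx=k,fy=k,interpolation=cv2.INTER_CUBIC); return c
a=crop("a",195,305,95,205,5); b=crop("b",310,420,195,270,5)
b=cv2.copyMakeBorder(b,0,a.shape[0]-b.shape[0],0,0,cv2.BORDER_CONSTANT)
o=cv2.resize(np.hstack([a,b]),(800,400)); cv2.imwrite("pics/crop1.png",o)
# yellow head region
m=(hsv[...,0]>20)&(hsv[...,0]<35)&(hsv[...,1]>200)&(hsv[...,2]>150)
for nm,(u0,u1,v0,v1) in dict(head=(325,355,195,225),block=(225,265,140,165)).items():
    s=np.zeros_like(m); s[v0:v1,u0:u1]=m[v0:v1,u0:u1]
    vv,uu=np.nonzero(s); print(nm,len(vv),uu.min(),uu.max(),vv.min(),vv.max()); Q=X[s]
    print(np.median(Q,0).round(1),Q.min(0).round(),Q.max(0).round())
    hi=Q[Q[:,2]>np.median(Q[:,2])-5]; print(cv2.minAreaRect(hi[:,:2].astype(np.float32)))
# orange folder
s=np.zeros_like(m); o=(hsv[...,0]<16)&(hsv[...,1]>190)&(hsv[...,2]>120); s[185:260,80:175]=o[185:260,80:175]
Q=X[s]; print(len(Q),cv2.minAreaRect(Q[:,:2].astype(np.float32)),np.median(Q,0))
# cradle + scanner points higher than 30
R0=X[195:270,320:358].reshape(-1,3); Q=R0[(R0[:,2]>35)&(R0[:,2]<70)]; print(cv2.minAreaRect(Q[:,:2].astype(np.float32)),np.percentile(Q[:,2],[5,50,95]))
```

```text
head (339, 210) [ 541. -282.   49.] [ 59 205 195]
grip (340, 235) [ 465. -285.   47.] [33 36 37]
cradleL (329, 245) [ 434. -254.   33.] [63 66 70]
headtip (339, 202) [ 565. -281.   53.] [ 56 208 194]
bench (270, 230) [478. -74.  -3.] [ 82 157 193]
block (241, 152) [709.  21.  74.] [ 48 209 196]
blk2 (248, 150) [715.  -0.  78.] [ 47 199 196]
folder c (127, 223) [489. 379.   2.] [190 206 197]
folder2 (425, 92) [ 935. -571.   21.] [136 143 147]
jar (331, 148) [ 725. -251.   88.] [186 203 196]
can (117, 155) [671. 366. 179.] [154 164 156]
lookalike (390, 229) [ 486. -440.   43.] [ 38 113 169]
fold (91, 200) [558. 499.   7.] [ 37  98 197]
fold (162, 200) [564. 271.   3.] [ 32  94 199]
fold (91, 247) [410. 491.   2.] [ 39  95 194]
fold (162, 246) [419. 263.   7.] [ 20  65 160]
fold (392, 70) [1014. -469.    5.] [ 34  68 154]
fold (459, 70) [ 1.024e+03 -6.990e+02  1.000e+00] [ 79 148 187]
fold (394, 114) [ 863. -472.    3.] [ 38  68 141]
fold (459, 114) [ 871. -691.    1.] [ 22  64 163]
head 10 331 343 201 219
[ 565.3 -268.    47.9] [ 513. -294.   46.] [ 569. -258.   52.]
((545.876220703125, -267.14324951171875), (30.472049713134766, 62.520957946777344), 66.66201782226562)
block 10 234 250 147 154
[709.3  30.1  73.1] [703.  -6.  72.] [724.  42.  85.]
((712.8267822265625, 17.380512237548828), (11.590271949768066, 48.76032257080078), 14.312396049499512)
840 ((492.3209228515625, 233.58026123046875), (161.7379150390625, 535.0225830078125), 2.332550525665283) [476.25660264 435.4030959    3.74807039]
((473.47320556640625, -281.1463623046875), (191.8833465576172, 59.862361907958984), 2.7713141441345215) [41.73196908 51.09823801 56.75723281]
```

View pics/crop1.png

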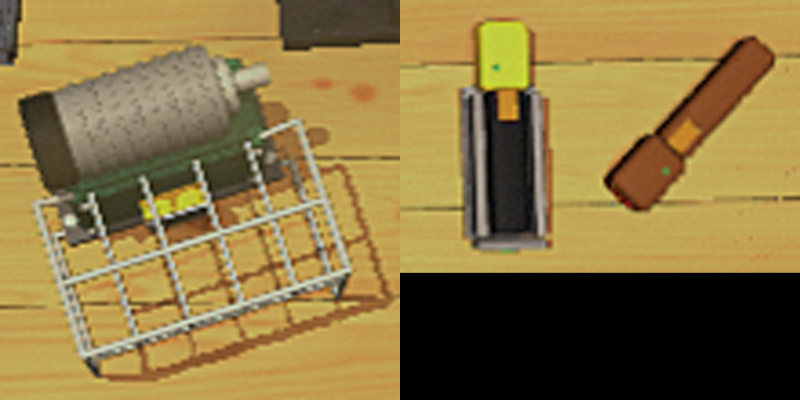

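The scanner in the grey cradle (top view, head at 339,210, grip at 340,235) is the one I want. It has a yellow head with a black grip. The candidates it could be confused with are the brown look-alike (390,229), the yellow tape measure (379,126) and the yellow label block (241,150). For the folder, the clear orange one is at (127,223). The cluttered one at (425,92) is at x≈940 mm, so it is out of reach. The crop confirms both choices. The unit's x axis is yawed about +0.32.

Request:
step_arm(series=[20,-49.5,0,0.024,0,20,-49.5,0,0.024,0,20,-49.5,0,0.024,0,20,-49.5,0,0.024,0,20,-49.5,0,0.024,0,20,-49.5,0,0.024,0,20,-49.5,0,0.024,0,20,-49.5,0,0.024,0,20,-49.5,0,0.024,0,20,-49.5,0,0.024,0,20,-49.5,0,0.024,0,20,-49.5,0,0.024,0,20,-49.5,0,0.024,0,20,-49.5,0,0.024,0,20,-49.5,0,0.024,0,20,-49.5,0,0.024,0,0,0,0,0,0,0,0,0,0,0], squeeze=40)

```text
clock: 2.35
eef_pos: [527.2, -282.1, 230.0]
eef_rot: [3.141, -0.001, 3.139]
wrist_force: [0.3, -0.1, -0.1]
finger_gap: 93.7
finger_force: 0.0
```

Run:
```python
from h import *
i,p,d=cam("wrist"); print(i); save("w1",i,p,d); s=manip.read_state(); print(s["clock"],s["eef_pos"],s["eef_rot"],s["joints"])
```

```text
{'fovy': 71.26328119677636, 'cx': 254.3275805329477, 'cy': 189.8269460438374, 'k1': -0.05922952482213292, 'eye': array([ 458.98509776, -282.15939141,  384.87353017]), 'orientation': array([ 2.90412881e+00, -1.00114605e-03,  1.56773122e+00])}
2.4 [ 527.26052924 -281.74239439  230.41152387] [ 3.14129086e+00 -3.04020965e-04  3.13918242e+00] [-5.52051445e-01  4.07386741e-01  1.37655560e+00  1.00798783e-04
  1.35806720e+00 -2.12045879e+00]
```

View pics/w1.png

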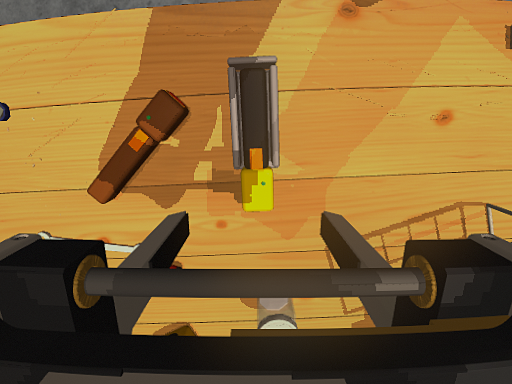

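The wrist view shows the head at (257,190), with the cradle straight along the image above it. The brown look-alike is at left (135,150), well clear.

Run:
```python
from h import *
z=np.load("pics/w1.npz"); X,p=z["X"],z["p"]
hsv=cv2.cvtColor(p,cv2.COLOR_BGR2HSV)
m=(hsv[...,0]>24)&(hsv[...,0]<36)&(hsv[...,1]>200)
s=np.zeros_like(m); s[160:220,230:285]=m[160:220,230:285]; s&=(X[...,2]>40)
Q=X[s]; print(len(Q),np.median(Q[:,2]),Q.min(0),Q.max(0),cv2.minAreaRect(Q[:,:2].astype(np.float32)))
c=X[50:175,220:290].reshape(-1,3); c=c[(c[:,2]>48)&(c[:,2]<62)&(c[:,0]<525)]; print(cv2.minAreaRect(c[:,:2].astype(np.float32)),np.median(c[:,2]))
print("bench",np.median(X[100:160,300:400,2]))
for v in (60,100,140,160): print([tuple(X[v,u].round().astype(int)) for u in (233,256,275)])
```

```text
819 50.1980121802531 [ 458.98509776 -295.7090911    46.50045045] [ 568.43859202 -258.9180864   384.87353017] ((513.6292114257812, -276.21722412109375), (36.84097671508789, 109.00188446044922), 88.7459945678711)
((450.0767822265625, -281.8421325683594), (140.9825439453125, 58.49510955810547), 2.3047680854797363) 51.57040470100026
bench 0.31022076702453205
[(np.int64(385), np.int64(-306), np.int64(55)), (np.int64(385), np.int64(-280), np.int64(55)), (np.int64(385), np.int64(-258), np.int64(53))]
[(np.int64(430), np.int64(-307), np.int64(55)), (np.int64(429), np.int64(-280), np.int64(50)), (np.int64(430), np.int64(-257), np.int64(55))]
[(np.int64(477), np.int64(-308), np.int64(53)), (np.int64(477), np.int64(-280), np.int64(51)), (np.int64(477), np.int64(-257), np.int64(54))]
[(np.int64(501), np.int64(-308), np.int64(53)), (np.int64(501), np.int64(-280), np.int64(52)), (np.int64(501), np.int64(-256), np.int64(54))]
```

Request:
step_arm(series=[14,0.5,0,0,0,0,0,-45,0,0,0,0,-45,0,0,0,0,-45,0,0,0,0,-37,0,0,0,0,-20,0,0,0,0,0,0,0,0,0,0,0,0.6,0,0,0,0,1,0,0,0,0,1,0,0,0,0,1,0,0,0,0,1,0,0,0,0,1], squeeze=45)

```text
clock: 4.03
eef_pos: [541.5, -282.1, 38.5]
eef_rot: [3.142, 0.0, 3.139]
wrist_force: [-0.6, 0.6, 0.7]
finger_gap: 41.9
finger_force: 45.0
```

Request:
step_arm(series=[0,0,5,0,1,0,0,10,0,1,0,0,15,0,1,0,0,20,0,1,0,0,20,0,1,0,0,20,0,1,0,0,15,0,1,0,0,5,0,1,0,0,0,0,1,0,0,0,0,1])

```text
clock: 5.28
eef_pos: [541.2, -282.0, 147.7]
eef_rot: [3.141, -0.001, 3.139]
wrist_force: [-0.3, -0.3, -1.3]
finger_gap: 41.7
finger_force: 45.0
```

Run:
```python
from h import *
i,p,d=cam("wrist"); save("w2",i,p,d)
i,q,e=cam("side"); save("s2",i,q,e)
c=cv2.resize(q[180:300,200:350],(512,410)); cv2.imwrite("pics/v2.png",c)
X=cloud(*[manip.camera_info("wrist"),d])
s=manip.read_state();print(s["wrist_force"],s["moment"])
hsv=cv2.cvtColor(p,cv2.COLOR_BGR2HSV)
m=(X[...,2]>100)&(X[...,2]<170); m[:,:200]=0; m[:,310:]=0; m[230:]=0
v,u=np.nonzero(m); print(len(v))
for vv in range(0,230,10):
    k=m[vv]; 
    if k.any(): print(vv,np.median(X[vv][k],0).round(1),k.sum())
```

```text
[ 0.37160087 -0.09924781 -2.21054019] [-0.00461905 -0.10221971  0.01571745]
14739
0 [ 413.5 -282.2  159.6] 64
10 [ 418.1 -282.   159.7] 63
20 [ 422.7 -282.   159.8] 63
30 [ 427.1 -282.   159.6] 63
40 [ 431.8 -282.3  159.8] 62
50 [ 436.4 -282.3  159.4] 62
60 [ 441.1 -282.3  159.6] 62
70 [ 445.9 -282.3  159.6] 62
80 [ 450.7 -282.3  159.6] 60
90 [ 455.5 -282.1  159.6] 61
100 [ 460.4 -282.1  159.6] 61
110 [ 465.4 -281.9  159.4] 60
120 [ 470.4 -282.4  159.4] 58
130 [ 475.5 -282.2  159.4] 59
140 [ 480.7 -282.2  159.6] 59
150 [ 485.9 -281.9  159.9] 58
160 [ 491.1 -282.2  161.1] 57
170 [ 496.5 -282.5  160.9] 56
180 [ 502.  -282.2  160.8] 55
190 [ 507.7 -282.   160.1] 60
200 [ 513.9 -282.3  158.1] 69
210 [ 519.3 -282.   159.8] 72
220 [ 525.4 -281.7  159.1] 103
```

View pics/v2.png

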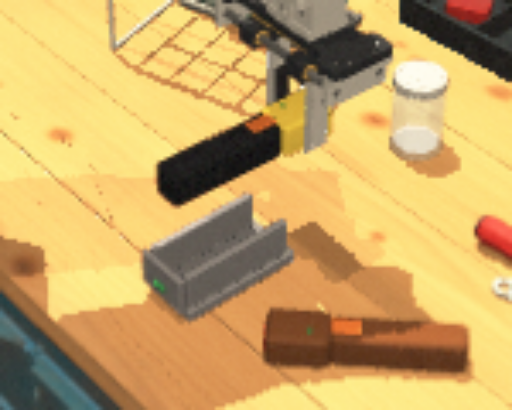

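Held level and straight. Next I lay it on the bare bench at around (439,-82).

Request:
step_arm(series=[-6,30,0,0,1,-9,45,0,0,1,-9,45,0,0,1,-9,45,0,0,1,-7,35,0,0,1,0,0,-40,0,1,0,0,-40,0,1,0,0,-25,0,1,0,0,-10,0,1,0,0,-4,0,1,0,0,-2.5,0,1,0,0,0,0,1,0,0,0,0,1])

```text
clock: 7.0
eef_pos: [501.7, -82.2, 27.5]
eef_rot: [-3.141, 0.001, 3.139]
wrist_force: [-0.4, -0.7, -2.1]
finger_gap: 41.6
finger_force: 45.0
```

Request:
step_arm(series=[0,0,-1.5,0,1,0,0,0,0,1,0,0,0,0,0.45,0,0,0,0,0.3,0,0,0,0,0.1,0,0,0,0,0,0,0,0,0,0,0,0,20,0,0,0,0,40,0,0,0,0,40,0,0,0,0,40,0,0,-25,0,0,0,0,-50,0,0,0,0,-40,0,0,0,0,0,0,0,0,0])

```text
clock: 8.88
eef_pos: [385.1, -82.1, 165.7]
eef_rot: [-3.141, 0.0, 3.138]
wrist_force: [0.8, 0.2, -0.3]
finger_gap: 93.8
finger_force: 0.0
```

Run:
```python
from h import *
s=manip.read_state();print(s["clock"],s["eef_pos"],s["wrist_force"])
i,p,d=cam("wrist"); save("w3",i,p,d); X=cloud(i,d)
m=(X[...,2]>28)&(X[...,2]<45)&(abs(X[...,1]+82)<40)&(X[...,0]<540)
Q=X[m]; print(len(Q),Q.min(0),Q.max(0),np.median(Q,0),cv2.minAreaRect(Q[:,:2].astype(np.float32)))
for x in (370,400,430,460,490,515):
    k=Q[abs(Q[:,0]-x)<6]; print(x,np.percentile(k[:,1],[3,97]).round(1),np.median(k[:,2]).round(1))
i,q,e=cam("top"); save("t3",i,q,e)
o=np.hstack([cv2.resize(p,(440,330)),cv2.resize(q[100:230,190:310],(360,330))]); cv2.imwrite("pics/v3.png",o)
```

```text
8.875 [385.05470841 -82.09148062 165.73033075] [ 0.81405384  0.22593475 -0.32296214]
3305 [ 350.48948949 -102.10870409   28.03843196] [528.31562082 -61.18598137  40.54382056] [415.05835341 -81.73322847  36.06171725] ((439.348388671875, -81.96243286132812), (177.8662872314453, 40.90153884887695), 0.4874725341796875)
370 [-97.1 -67.2] 36.1
400 [-97.1 -67. ] 36.0
430 [-97.4 -66.7] 36.1
460 [-96.9 -66.4] 37.2Traceback (most recent call last):
  File "<stdin>", line 7, in <module>
    return _quantile_unchecked(
        a, q, axis, out, overwrite_input, method, keepdims, weights)
    return _ureduce(a,
                    func=_quantile_ureduce_func,
    ...<5 lines>...
                    overwrite_input=overwrite_input,
                    method=method)
    r = func(a, **kwargs)
    result = _quantile(arr,
                       quantiles=q,
    ...<2 lines>...
                       out=out,
                       weights=wgt)
    slices_having_nans = np.isnan(arr[-1, ...])
                                  ~~~^^^^^^^^^
IndexError: index -1 is out of bounds for axis 0 with size 0
```

The scanner lies flat at (439,-82), yaw about 0. Before regrasping I go up with empty fingers to look at the label.

Request:
step_arm(series=[20,5,25,0.064,0,40,12,25,0.064,0,45,13,25,0.064,0,45,13,15,0.064,0,40,12,5,0.064,0,24,7,0,0,0,0,0,0,0,0,0,0,0,0,0])

```text
clock: 9.93
eef_pos: [600.5, -20.1, 260.0]
eef_rot: [3.141, -0.001, -2.824]
wrist_force: [-0.6, -1.0, 0.1]
finger_gap: 94.1
finger_force: 0.0
```

Run:
```python
from h import *
s=manip.read_state();print(s["clock"],s["eef_pos"],s["eef_rot"])
i,p,d=cam("wrist"); save("w4",i,p,d); print(i["eye"],i["orientation"])
o=np.hstack([cv2.resize(p,(400,300)),cv2.resize(p[180:300,180:340],(400,300),interpolation=cv2.INTER_CUBIC)]); cv2.imwrite("pics/v4.png",o)
```

```text
9.925 [600.45305907 -20.13111586 259.98900125] [ 3.14141692e+00 -6.07993181e-04 -2.82430802e+00]
[535.62740866 -41.62729583 414.87035709] [ 2.90374823e+00 -7.00230399e-04  1.88805384e+00]
```

View pics/v4.png

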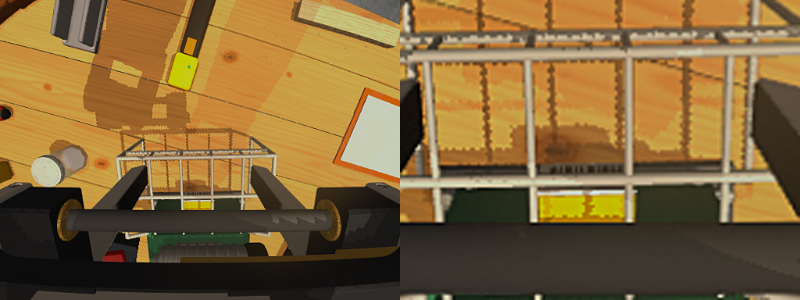

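Run:
```python
from h import *
z=np.load("pics/w4.npz"); X,p=z["X"],z["p"]; hsv=cv2.cvtColor(p,cv2.COLOR_BGR2HSV)
m=(hsv[...,0]>22)&(hsv[...,0]<36)&(hsv[...,1]>200); m[:250]=0; m[290:]=0; m[:,:225]=0; m[:,290:]=0
Q=X[m]; Q=Q[(Q[:,2]>55)&(Q[:,2]<110)]; print("ytop",len(Q),np.percentile(Q,[2,50,98],axis=0).round(1))
def fitline(P):
    c=P[:,:2].mean(0);u=np.linalg.svd(P[:,:2]-c,full_matrices=0)[2][0]; r=(P[:,:2]-c)@[-u[1],u[0]]; k=abs(r)<2*r.std()
    c=P[k,:2].mean(0);u=np.linalg.svd(P[k,:2]-c,full_matrices=0)[2][0]; return np.arctan2(-u[0]*np.sign(u[1]),u[1]*np.sign(u[1])),c,r.std()
# columns of front edge of yellow: first valid row per column
E=[]
for u in range(225,290):
    v=np.nonzero(m[:,u]&(X[:,u,2]>55)&(X[:,u,2]<110))[0]
    if len(v): E.append(np.r_[u,v[0],X[v[0],u],v[-1],X[v[-1],u]])
E=np.array(E); print(E[::3].round(1)); 
k=E[:,2:5]; print("front edge",fitline(k))
# wires, rows: roof z
W=X[180:260,130:400].reshape(-1,3)
print(np.histogram(W[:,2],bins=np.arange(60,150,5)))
# white-ish label pixels rows above yellow
for v in range(238,262): print(v,p[v,254],X[v,254].round(1),p[v,262],X[v,262].round(1))
```

```text
ytop 255 [[703.1  -7.5  71.8]
 [714.5  13.2  73.5]
 [726.   39.2  75. ]]
[[ 2.350e+02  2.590e+02  7.182e+02 -1.010e+01  7.260e+01  2.590e+02
   7.182e+02 -1.010e+01  7.260e+01]
 [ 2.380e+02  2.590e+02  7.159e+02 -6.300e+00  7.440e+01  2.660e+02
   7.270e+02 -2.900e+00  7.330e+01]
 [ 2.410e+02  2.590e+02  7.148e+02 -2.200e+00  7.400e+01  2.650e+02
   7.236e+02  5.000e-01  7.430e+01]
 [ 2.440e+02  2.590e+02  7.134e+02  1.700e+00  7.420e+01  2.660e+02
   7.239e+02  5.100e+00  7.390e+01]
 [ 2.470e+02  2.580e+02  7.105e+02  5.200e+00  7.430e+01  2.660e+02
   7.229e+02  9.200e+00  7.330e+01]
 [ 2.500e+02  2.590e+02  7.108e+02  9.700e+00  7.410e+01  2.650e+02
   7.202e+02  1.280e+01  7.320e+01]
 [ 2.530e+02  2.580e+02  7.080e+02  1.330e+01  7.410e+01  2.640e+02
   7.177e+02  1.640e+01  7.250e+01]
 [ 2.570e+02  2.580e+02  7.071e+02  1.890e+01  7.230e+01  2.650e+02
   7.169e+02  2.210e+01  7.350e+01]
 [ 2.600e+02  2.580e+02  7.051e+02  2.270e+01  7.370e+01  2.660e+02
   7.175e+02  2.680e+01  7.280e+01]
 [ 2.630e+02  2.580e+02  7.043e+02  2.680e+01  7.280e+01  2.650e+02
   7.137e+02  2.990e+01
[... 1641 characters left out ...]
82 202] [667.2   1.4 140. ] [153 186 204] [665.1  10.2 138.6]
253 [148 180 201] [669.    2.  138.9] [147 179 199] [666.8  10.8 137.4]
254 [ 72  90 102] [704.7  13.7  67.9] [58 75 88] [701.2  24.5  67.9]
255 [44 57 67] [704.1  13.4  72.3] [27 40 53] [700.7  24.2  72. ]
256 [122 146 169] [704.8  13.7  73.7] [213 218 210] [701.9  24.6  72.6]
257 [138 151 170] [706.2  14.1  73.9] [158 178 183] [702.6  24.7  74.2]
258 [ 18 105 160] [707.8  14.7  73.6] [  7 162 199] [704.6  25.5  73. ]
259 [  0 116 178] [709.1  15.1  73.9] [  0 188 197] [705.4  25.7  74.4]
260 [  1 115 176] [710.4  15.5  74.2] [  0 186 196] [707.1  26.3  73.9]
261 [  0 115 174] [712.8  16.3  72.4] [  0 186 197] [708.8  26.8  73.5]
```

Run:
```python
from h import *
z=np.load("pics/w4.npz"); X,p=z["X"],z["p"]
def fit(P,n):
    P=P[:,:2]
    for _ in range(4):
        c=P.mean(0);u=np.linalg.svd(P-c,full_matrices=0)[2][0];u*=np.sign(u[1]); r=(P-c)@[u[1],-u[0]]; P=P[abs(r)<max(2*r.std(),.5)]
    print(n,len(P),"yaw",np.arctan2(-u[0],u[1]).round(4),"c",c.round(1),"sd",r.std().round(2)); return c,u
S=X[243:258,230:280].reshape(-1,3); S=S[(S[:,2]>36)&(S[:,2]<72)&(S[:,0]>690)]
c,u=fit(S,"face"); t=(S[:,:2]-c)@u; print("t range",np.percentile(t,[0,1,99,100]),"z",np.percentile(S[:,2],[0,2,98]))
T=X[255:268,228:285].reshape(-1,3); T=T[(T[:,2]>70)&(T[:,2]<78)]; t=(T[:,:2]-c)@u; n=(T[:,:2]-c)@[u[1],-u[0]]
k=n<12
print("top t",np.percentile(t[k],[0,1,99,100]),"n",np.percentile(n,[0,1,99]),"z",np.median(T[:,2]))
# row scan of width at face rows
W=X[150:262,130:400].reshape(-1,3)
for a,b in((102,109),(133,141)):
    w=W[(W[:,2]>a)&(W[:,2]<b)]; q=(w[:,:2]-c)@[u[1],-u[0]]; tt=(w[:,:2]-c)@u
    h,e=np.histogram(q,bins=np.arange(-130,20,4)); print(a,[(int(e[j]),int(h[j])) for j in np.nonzero(h>60)[0]])
    j=np.argmax(h); s=w[abs(q-e[j]-2)<8]; cc,uu=fit(s,"wire"); ts=(s[:,:2]-c)@u; print(np.percentile(ts,[0,1,99,100]))
```

```text
face 170 yaw 0.3377 c [704.9  11.6] sd 0.4
t range [-25.35536828 -24.94784372  36.04783371  40.27385929] z [36.8596224  37.58686642 71.62867155]
top t [-25.05681472 -24.83731658  30.16864213  30.25419358] n [-0.52116729 -0.26470169 18.4749281 ] z 73.41954084245009
102 [(-102, 501), (-98, 285)]
wire 775 yaw 0.3368 c [611.3 -19.9] sd 1.71
[-109.38275561 -105.72824411  107.40526691  111.30149359]
133 [(-102, 709), (-98, 451), (-94, 91), (-90, 95), (-86, 84), (-82, 88), (-78, 87), (-74, 82), (-42, 531), (-38, 281)]
wire 1121 yaw 0.3366 c [611.5 -19.9] sd 1.65
[-111.92981639 -110.10947461  110.8534738   113.47458838]
```

Label centre is about (704.0, 14.0, 55.5), yaw 0.337. The block top z of 73.5, its width of 55.3 mm and the guard wire 100 mm in front all agree with the description. Now back to take the scanner by the rear of its grip.

Request:
step_arm(series=[-25,-7,0,-0.05,0,-45,-13,0,-0.08,0,-48,-14,-20,-0.08,0,-45,-13,-30,-0.08,0,-35,-11,-30,-0.024,0,-15,-4,-40,0,0,0,0,-40,0,0,0,0,-35,0,0,0,0,-25,0,0,0,0,-11,0,0,0,0,0,0,0,0,0,0,0,0])

```text
clock: 11.48
eef_pos: [388.0, -82.3, 30.4]
eef_rot: [-3.141, 0.002, -3.138]
wrist_force: [-0.7, -0.7, 0.5]
finger_gap: 94.0
finger_force: 0.0
```

Request:
step_arm(series=[-1,0,-2,0,0,0,0,0,0,0.6,0,0,0,0,1,0,0,0,0,1,0,0,0,0,1,0,0,0,0,1,0,0,0,0,1,0,0,5,0,1,0,0,10,0,1,0,0,15,0,1,0,0,10,0,1,0,0,0,0,1,0,0,0,0,1], squeeze=50)

```text
clock: 13.1
eef_pos: [386.3, -82.1, 67.2]
eef_rot: [3.142, -0.0, -3.138]
wrist_force: [-0.3, -0.2, -2.6]
finger_gap: 31.8
finger_force: 50.0
```

```bash
cat > sc.py <<'E'
from h import *
def look(name):
    s=manip.read_state(); i,p,d=cam("wrist"); save(name,i,p,d); X=cloud(i,d)
    t=s["eef_pos"]; yaw=s["eef_rot"][2]+np.pi; a=np.array([np.cos(yaw),np.sin(yaw)]); b=np.array([-a[1],a[0]])
    q=X[...,:2]-t[:2]; l,w=q@a,q@b
    m=(abs(w)<30)&(l>-60)&(l<160)&(abs(X[...,2]-t[2]-8)<14)&(X[...,2]>25)
    print(s["clock"],t.round(1),s["eef_rot"].round(4),s["wrist_force"].round(1),s["moment"].round(3))
    for x in range(-45,150,15):
        k=m&(abs(l-x)<4)
        if k.sum()>8: print(x,k.sum(),"w",np.percentile(w[k],[2,98]).round(1),"mid",np.percentile(w[k],[2,98]).mean().round(2),"dz",(np.percentile(X[k][:,2],60)-t[2]).round(2))
    print("l range",l[m].min().round(1),l[m].max().round(1))
E
python3 -c "
from sc import *
look('w5')"
```

```text
13.1 [386.3 -82.1  67.2] [ 3.1415e+00 -4.0000e-04 -3.1384e+00] [-0.3 -0.2 -2.6] [0.038 0.137 0.055]
-30 772 w [-14.9  14.7] mid -0.1 dz 6.15
-15 673 w [-15.2  15.3] mid 0.04 dz 6.67
0 722 w [-15.9  15.9] mid -0.01 dz 6.76
15 497 w [-15.4  15.3] mid -0.06 dz 6.67
45 514 w [-15.4  14.8] mid -0.32 dz 6.65
60 378 w [-15.9  14.5] mid -0.69 dz 6.73
l range -35.5 66.9
```

Request:
step_arm(series=[5,0,0,0.05,1,10,0,0,0.08,1,10,0,0,0.08,1,10,0,0,0.08,1,6,-1,0,0.044,1,0,0,0,0,1,0,0,0,0,1])

```text
clock: 14.02
eef_pos: [427.1, -83.1, 67.2]
eef_rot: [3.141, -0.001, -2.805]
wrist_force: [0.7, -0.3, -2.8]
finger_gap: 31.9
finger_force: 50.0
```

```bash
python3 -c "
from sc import *
look('w6')
i,p,d=cam('side'); save('s6',i,p,d)
i,q,d=cam('top'); save('t6',i,q,d)
o=np.hstack([cv2.resize(p[130:270,180:340],(400,350)),cv2.resize(q[100:270,190:360],(350,350))]); cv2.imwrite('pics/v6.png',o)"
```

```text
14.025 [427.1 -83.1  67.2] [ 3.1412e+00 -6.0000e-04 -2.8055e+00] [ 0.7 -0.3 -2.8] [0.017 0.157 0.025]
-30 780 w [-14.8  14.9] mid 0.06 dz 6.07
-15 667 w [-15.2  15.3] mid 0.07 dz 6.72
0 714 w [-15.9  16. ] mid 0.03 dz 6.76
15 497 w [-15.3  15.3] mid 0.02 dz 6.65
45 485 w [-15.4  14.9] mid -0.23 dz 6.61
60 381 w [-15.8  14.6] mid -0.58 dz 6.65
l range -35.8 67.3
```

View pics/v6.png

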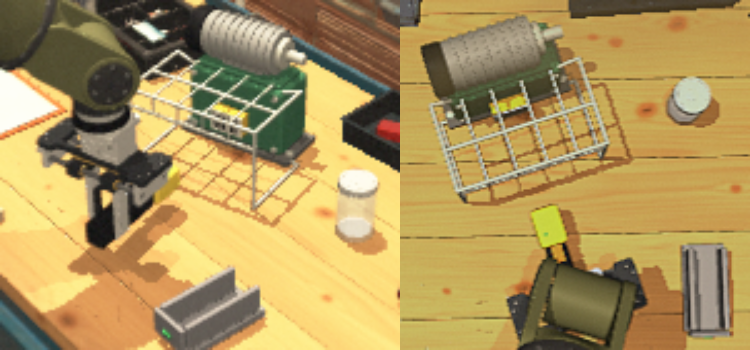

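The side and top crops show the nose outside the guard, lined up with the block (right panel: nose at 543,210, block at 510,102). Advancing.

Request:
step_arm(series=[8,2.8,0,0,1,13,4.6,-0.4,0,1,16,5.6,-0.4,0,1,18,6.3,0,0,1,18,6.3,0,0,1,15,5.3,0,0,1,11,3.9,0,0,1,6.5,2.3,0,0,1,3,1.2,0,0,1,0,0,0,0,1,0,0,0,0,1])

```text
clock: 15.55
eef_pos: [535.8, -45.0, 66.7]
eef_rot: [-3.142, -0.0, -2.805]
wrist_force: [-0.9, -0.4, -1.2]
finger_gap: 31.4
finger_force: 50.0
```

Run:
```python
from sc import *
look('w7')
i,q,d=cam('top'); save('t7',i,q,d); X=cloud(i,d)
j,p,e=cam('side'); save('s7',j,p,e)
o=np.hstack([cv2.resize(p[130:230,200:320],(400,333),interpolation=cv2.INTER_CUBIC),cv2.resize(q[120:220,200:320],(400,333),interpolation=cv2.INTER_CUBIC)]); cv2.imwrite('pics/v7.png',o)
a=np.array([.9438,.3306]);b=np.array([-.3306,.9438]); L=np.array([704,14.05])
hsv=cv2.cvtColor(q,cv2.COLOR_BGR2HSV); m=(hsv[...,0]>22)&(hsv[...,0]<36)&(hsv[...,1]>180); m[:130]=0;m[215:]=0;m[:,:210]=0;m[:,310:]=0
P=X[m]; P=P[(P[:,2]>55)&(P[:,2]<90)]; n=(P[:,:2]-L)@a; t=(P[:,:2]-L)@b
for nm,k in(("block",n>-10),("head",n<-15)):
    if k.any(): print(nm,k.sum(),"n",np.percentile(n[k],[0,5,95,100]).round(1),"t",np.percentile(t[k],[0,5,50,95,100]).round(1),"z",np.median(P[k,2]))
```

```text
15.55 [535.8 -45.   66.7] [-3.1416e+00 -1.0000e-04 -2.8045e+00] [-0.9 -0.4 -1.2] [ 0.053  0.156 -0.002]
-30 774 w [-14.7  14.8] mid 0.1 dz 6.15
-15 669 w [-15.   15.3] mid 0.16 dz 6.66
0 714 w [-15.9  15.9] mid 0.02 dz 6.73
15 483 w [-15.3  15.4] mid 0.03 dz 6.64
45 499 w [-15.3  14.9] mid -0.23 dz 6.69
60 385 w [-15.8  14.6] mid -0.63 dz 6.7
l range -35.7 66.4
block 55 n [ 3.8  5.9 17.1 22. ] t [-25.3 -23.2  -4.9  23.3  25. ] z 73.22459784328703
head 95 n [-84.4 -82.5 -38.2 -36. ] t [-21.8 -20.6  -6.2  12.8  13.8] z 73.44127757280671
```

View pics/v7.png

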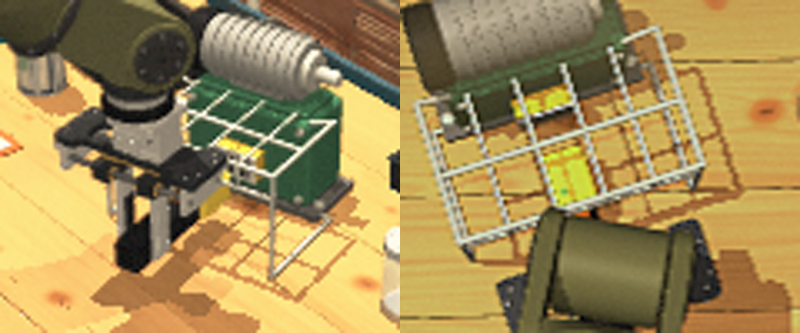

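The nose is under the guard, with the window about 35.5 mm from the label. The head is centred within 1 mm, and its top height matches the block's. Holding here.

Request:
step_arm(series=[0,0,0,0,1,0,0,0,0,1,0,0,0,0,1,0,0,0,0,1,0,0,0,0,1,0,0,0,0,1,0,0,0,0,1,0,0,0,0,1,0,0,0,0,1,0,0,0,0,1,0,0,0,0,1,0,0,0,0,1,0,0,0,0,1,0,0,0,0,1,0,0,0,0,1,0,0,0,0,1,0,0,0,0,1,0,0,0,0,1,0,0,0,0,1,0,0,0,0,1])

```text
clock: 18.2
eef_pos: [536.0, -44.8, 66.6]
eef_rot: [-3.142, 0.0, -2.804]
wrist_force: [-0.7, 0.1, -1.4]
finger_gap: 32.1
finger_force: 50.0
```

Run:
```python
from h import *
z=np.load("pics/top0.npz"); X,p=z["X"],z["p"]; hsv=cv2.cvtColor(p,cv2.COLOR_BGR2HSV)
o=(hsv[...,0]<14)&(hsv[...,1]>190)&(hsv[...,2]>120)&(abs(X[...,2])<15)
s=np.zeros_like(o); s[190:258,86:170]=o[190:258,86:170]
n,l,st,c=cv2.connectedComponentsWithStats(s.astype(np.uint8)); k=1+np.argmax(st[1:,4]); Q=X[l==k]; print(st[k],cv2.minAreaRect(Q[:,:2].astype(np.float32)))
w=(hsv[...,1]<60)&(hsv[...,2]>150); s=np.zeros_like(o); s[190:258,86:170]=w[190:258,86:170]; Q=X[s]; print(cv2.minAreaRect(Q[:,:2].astype(np.float32)))
```

```text
[ 89 198  74  52 828] ((486.5048828125, 383.1499938964844), (161.7287139892578, 235.0), 2.1676836013793945)
((489.9527587890625, 220.65415954589844), (137.90029907226562, 512.6671142578125), 1.024125337600708)
```

Held for over 2.5 s. Now straight back out, then up.

Request:
step_arm(series=[-8,-2.8,0,0,1,-15,-5.3,0,0,1,-20,-7,0,0,1,-22,-7.7,0,0,1,-22,-7.7,0,0,1,-18,-6.3,0,0,1,-12,-4.2,0,0,1,-6,-2.1,0,0,1,0,0,20,-0.025,1,0,0,45,-0.025,1,0,0,45,-0.025,1,0,0,25,0,1,0,0,0,0,1])

```text
clock: 19.82
eef_pos: [413.7, -88.1, 202.9]
eef_rot: [-3.14, 0.003, -2.879]
wrist_force: [-0.3, 0.2, -2.7]
finger_gap: 31.8
finger_force: 50.0
```

Request:
step_arm(series=[3,20,0,-0.08,1,6,42,0,-0.14,1,6,42,0,-0.14,1,6,42,0,-0.14,1,6,42,0,-0.14,1,6,42,0,-0.14,1,6,42,0,-0.14,1,6,42,0,-0.14,1,6,42,0,-0.14,1,6,42,0,-0.14,1,6,42,0,-0.14,1,6,42,0,-0.14,1,4,30,0,-0.14,1,1,11,0,-0.04,1,0,0,0,0,1,0,0,0,0,1])

```text
clock: 21.82
eef_pos: [486.9, 434.5, 200.5]
eef_rot: [-3.14, 0.001, 1.605]
wrist_force: [0.9, -0.4, -1.8]
finger_gap: 31.7
finger_force: 50.0
```

Run:
```python
from h import *
s=manip.read_state();print(s["clock"],s["eef_pos"],s["eef_rot"],s["joints"])
i,p,d=cam("wrist"); save("w8",i,p,d); X=cloud(i,d)
j,q,e=cam("top"); save("t8",j,q,e)
o=np.hstack([cv2.resize(p,(440,330)),cv2.resize(q[120:280,70:220],(340,330))]); cv2.imwrite("pics/v8.png",o)
```

```text
21.825 [486.87953926 434.46827837 200.52930231] [-3.14049172e+00  8.66530002e-04  1.60455513e+00] [ 6.72471249e-01  5.54775932e-01  1.23144630e+00 -4.02904416e-05
  1.35677092e+00  6.38721510e-01]
```

View pics/v8.png

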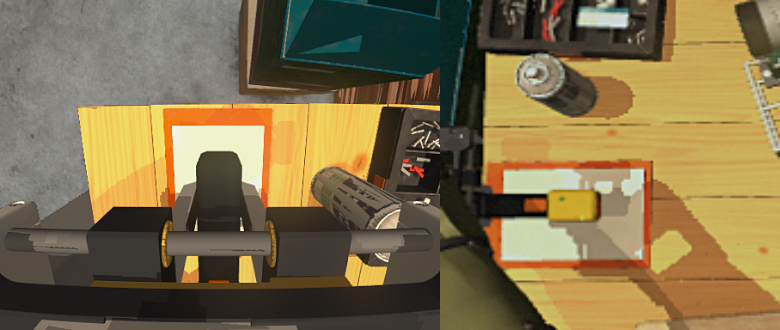

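Run:
```python
from h import *
z=np.load("pics/w8.npz"); X,p=z["X"],z["p"]; hsv=cv2.cvtColor(p,cv2.COLOR_BGR2HSV)
o=(hsv[...,0]<13)&(hsv[...,1]>200)&(hsv[...,2]>90)&(abs(X[...,2]-3)<8)&(X[...,0]>380)&(X[...,0]<600)
Q=X[o]; print(len(Q),np.percentile(Q,[1,50,99],axis=0).round(1))
for y in (420,440,460,480):
    k=Q[abs(Q[:,1]-y)<4]; print(y,np.percentile(k[:,0],[1,99]).round(1))
for x in (420,450,480,510,540,560):
    k=Q[abs(Q[:,0]-x)<4]; print(x,np.percentile(k[:,1],[1,99]).round(1))
z=np.load("pics/top0.npz"); X=z["X"]; T=X[150:165,105:140].reshape(-1,3); T=T[T[:,2]>120]; print("can",T.min(0),T.max(0))
```

```text
2082 [[404.7 344.1   1.6]
 [510.  480.2   3.5]
 [566.7 502.    5.2]]
420 [404.  566.4]
440 [411.2 564.9]
460 [555.1 564.6]
480 [427.3 560.9]
420 [349.2 493.9]
450 [475.7 500. ]
480 [476.7 499.7]
510 [477.7 501.8]
540 [478.7 503. ]
560 [353.3 478.3]
can [425.59519094 -36.87080709 120.74538103] [ 692.62436499  411.2495591  1384.6344804 ]
```

Request:
step_arm(series=[-2.7,1.5,-30,0,1,0,0,-45,0,1,0,0,-40,0,1,0,0,-25,0,1,0,0,-13,0,1,0,0,-7,0,1,0,0,-4,0,1,0,0,-1.5,0,1,0,0,0,0,1,0,0,0,0,1])

```text
clock: 23.18
eef_pos: [484.4, 436.7, 36.5]
eef_rot: [3.141, -0.0, 1.604]
wrist_force: [-0.0, 0.4, -1.9]
finger_gap: 31.5
finger_force: 50.0
```

Request:
step_arm(series=[0,0,-1.2,0,1,0,0,0,0,1,0,0,-0.6,0,1,0,0,0,0,1])

```text
clock: 23.68
eef_pos: [484.3, 436.5, 34.3]
eef_rot: [-3.142, 0.0, 1.604]
wrist_force: [-0.4, 0.3, -1.1]
finger_gap: 31.4
finger_force: 50.0
```

Close to touching, so I release, rise straight up and step back to look.

Request:
step_arm(series=[0,0,0,0,0.6,0,0,0,0,0.5,0,0,0,0,0.3,0,0,0,0,0,0,0,0,0,0,0,0,0,0,0,0,0,10,0,0,0,0,30,0,0,0,0,45,0,0,0,0,50,0,0,0,0,40,0,0,-25,10,20,0,0,-35,15,0,0,0,-35,15,0,0,0,0,0,0,0,0])

```text
clock: 25.55
eef_pos: [387.5, 477.5, 230.5]
eef_rot: [3.141, -0.001, 1.607]
wrist_force: [0.2, 0.2, 0.2]
finger_gap: 94.0
finger_force: 0.0
```

Run:
```python
from h import *
s=manip.read_state();print(s["clock"],s["eef_pos"])
j,q,e=cam("top"); save("t9",j,q,e); X=cloud(j,e)
i,p,d=cam("side"); save("s9",i,p,d)
R0=X[185:262,85:170].reshape(-1,3); Q=R0[(R0[:,2]>30)&(R0[:,2]<52)]; print(len(Q),np.median(Q,0),cv2.minAreaRect(Q[:,:2].astype(np.float32)),np.percentile(Q[:,2],[5,50,95]))
o=np.hstack([cv2.resize(p[80:280,110:350],(432,360)),cv2.resize(q[120:280,70:230],(360,360))]); cv2.imwrite("pics/v9.png",o)
a=np.load("pics/top0.npz")["p"]
for n,(u0,u1,v0,v1) in dict(jar=(318,345,134,165),can=(100,142,144,180)).items(): print(n,np.abs(a[v0:v1,u0:u1].astype(int)-q[v0:v1,u0:u1]).mean())
```

```text
25.55 [387.48173269 477.50935396 230.48301919]
661 [484.41875567 369.61796349  39.2323705 ] ((485.1261901855469, 380.2998046875), (40.523765563964844, 181.67422485351562), 1.5413621664047241) [33.23564512 39.2323705  44.13018612]
jar 2.929111907606531
can 2.6261022927689592
```

View pics/v9.png

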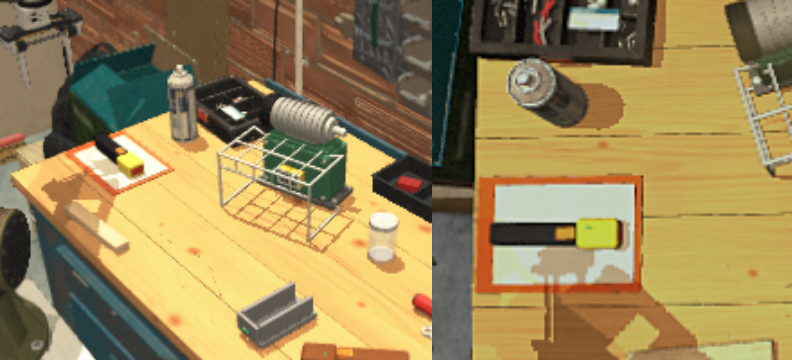

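The scanner lies flat, button up, in the middle of the folder, with its centre about 3 mm off. The jar and spray can have not moved.

```bash
python3 -c "
from cell import manip
print(manip.sign_off())"
```

```text
the job is handed in; nothing more can be done
None
```

The job is handed in after about 26 s of the 72 s allowed. I regrasped the scanner by its grip, held it square to the label at about 35 mm for over two seconds, and laid it button up on the middle of the orange folder. The jar and spray can have not moved.

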